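# Sweep the loose magnets into the bench tray

## Robot

A 7-joint arm with a two-finger parallel gripper is mounted at the origin on a cart in front of the work surface, level with it; the furniture and walls round the work are solid. World frame = base frame: x ahead of the robot, y to its left, z up, the work surface at z = 0. Lengths are in m, angles in rad, forces in N, time in s.
With the tool pointing down it reaches from about 0.4 to 0.85 m from the base axis. Payload 10.4 kg.
Tool frame: the origin (TCP) lies at the very end of the fingers, on their centre line; the grasp point (between the pads) lies env.tcp_to_grasp behind it (env.tcp_to_grasp is the distance from the TCP to the grasp point, in m); z points along the fingers, y is the direction in which the jaws open and shut (so a half turn about z gives the same grasp; the last joint's range is limited). The gripper opens to 87 mm and grips with 3 to 60 N. Pads are 19 mm wide; open, the fingers measure 117 mm over their backs; the gripper's body (75 mm by 190 mm) begins 51 mm behind the grasp point.
Start: joints at [-1.257, 0.332, -0.065, 1.46, 0.022, 1.35, -0.088], TCP at [0.207, 0.59, 0.223] pointing down, gripper open.
Joint ranges: [-2.6, 2.6], [-0.5, 2.12], [-1.47, 1.34], [0.16, 2.42], [-1.27, 4.41], [0.06, 2.06], [-2.6, 2.6]. Speed limits (rad/s): [2.22, 2.22, 2.79, 2.79, 3.14, 3.14, 3.14].

## Interface

Orientations are given as a rotation vector (axis times angle).
In Python, from station import env gives the robot as it stands. The module is installed in compiled form; this text tells all that it offers.
- The arm moves only by the shell command python3 -m crank 'ROWS' [FORCE]. ROWS is JSON, a list of rows, each an object with "hand": the opening in per cent of the stroke, from 0 (shut) to 100 (fully open); "linear": the shift along the tool's x, y, z in m, a list of three; "yaw": the turn about the tool's z in rad. In form: [{"hand": hand, "linear": [x, y, z], "yaw": yaw}, ...]. A call has exactly 8 rows; each row shifts and turns the pose as measured when the row begins, along the tool's axes as they then stand; what a row does not reach is not made up. A row lasts 1/10 s, in which the tool goes at most 50 mm and 8.59 degrees, less where a joint would pass 70% of its speed; a pose out of reach is approached as far as the arm can. A call with a gripper value outside its range is refused whole. The fingers move at their own pace and stop on an object; FORCE is the grip in N (left out, the last holds). Time passes only in rows, so rows that do not move let the fingers close, or fill a call up. It gives the time, the measured TCP pose, the force and the opening at its end, in the units of the state.
- env.observe(): the state, without advancing time (a new reading comes with each control period).
- env.get_image(name): name is "scene" or "top" or "wrist"; returns the picture (420x560x3 uint8, red, green, blue); there is no depth.
- env.camera_model(name): a dict with "fx", "fy", "cx", "cy" (pixels), "k1" (the pictures are not rectified: a ray, as slopes to the right and down, at radius r is drawn at 1 + k1 r^2 times it, then the intrinsics apply), "R" (3x3) and "t" (3): a world point X has camera coordinates R X + t; the wrist camera has in their place "T_tool_cam" (4x4, takes a point from camera to tool coordinates, whose origin is the TCP and whose axes are the flange's). Camera axes: x right, y down, z forward; pixel columns grow to the right and rows downward; lengths in m; the calibration is good to about 2 mm. A picture is of the moment at which its call begins: read the wrist's pose just before it. camera_model takes no time and is no camera call.
- env.close_job(): hands the job in, once; it reports no verdict.
Trained networks look in the newest picture that a camera, given by its name, has taken for a name from the list of things; names that differ only in an ending like _2 or _b are one class to them, and where a whole thing is asked for, a point or a joint stands for the part that bears it (a point fixed in the world has none). Each returns a list of dicts, best first, with "conf" (0 to 1); they miss things now and then, are a little off and sometimes report something else, mostly with a low value. They report only what shows in the picture. A call takes as long as a camera call. They do not tell look-alikes from the thing itself.
- env.look_for(camera, thing): "location" ([row, column] as shares, 0 to 1, of the picture: columns of its width, rows of its height, amid what is visible of it).
The state is a dict: "time_s": time; "q": joint angles; "joint_vel": joint speeds; "joint_efforts": joint torques, N m; "ee_pos": TCP position; "tool_rot": TCP orientation; "ft_force": force on the tool from outside, world axes, zero at the start; "moment": the same for the moment, N m; "finger_gap": finger opening in m.
Only numpy, scipy, OpenCV 4.12 (cv2) and the standard library are available. Lean on these libraries where they do the work, as an engineer would, in place of code of your own. Each camera call takes 0.05 s, during which the arm holds its last target. There are 200 camera calls.

## Task

Sweep the three loose square magnets across the desk with your closed fingers, in through the open side of the grey tray, until each lies flat on the tray's flat floor, wholly past the sloping lip. Do not pick any of them up, and leave the tub, the black sensor puck and the white adapter where they are.

Things in the scene. Friction and masses are not known exactly. Their poses are not given: they have to be found in the camera images.
- tray: shallow grey sheet-metal tray, 150 (x) by 230 mm (y), screwed to the desk. Origin under its centre at desk height; x points from the open side into the tray (about to the robot's right), z up. Flat floor 2 mm thick from x = -50 to 72 mm. Walls 3 mm thick, 27.5 mm high: sides, inner faces y = +-112, from x = -50 to 75; back, inner face x = 72. Two screw ears behind the back wall
- tray_mouth (a point): middle of the tray's open front edge, at desk height, 75 mm from the tray's origin along its -x. The opening is 224 mm wide and has no wall; a lip slopes from desk level here up to the 2 mm high floor over the first 25 mm inward. Axes as the tray's
- magnet_0: nickel-grey square pot magnet, 27 x 27 mm and 10 mm high, with a small countersunk hole in its top, about 40 g, lying flat and loose; origin at the centre of its underside, z up, x and y square to its sides; slides on desk and tray when pushed from the side (it does not attract anything here)
- magnet_1: nickel-grey square pot magnet, 27 x 27 mm and 10 mm high, with a small countersunk hole in its top, about 40 g, lying flat and loose; origin at the centre of its underside, z up, x and y square to its sides; slides on desk and tray when pushed from the side (it does not attract anything here)
- magnet_2: nickel-grey square pot magnet, 27 x 27 mm and 10 mm high, with a small countersunk hole in its top, about 40 g, lying flat and loose; origin at the centre of its underside, z up, x and y square to its sides; slides on desk and tray when pushed from the side (it does not attract anything here)
- flux_tub: round screw-lid tub with a green lid and cream body, 41 mm across, 29 mm high, loose, to be left alone; origin at the centre of its underside
- sensor_puck: black moulded sensor puck with a small yellow tag, 38 x 44 mm (x, y), 17 mm high, loose, to be left alone; origin at the centre of its underside
- adapter: plain white plastic adapter stick, 52 x 21 mm (x, y), 12 mm high, loose, to be left alone; origin at the centre of its underside
There are look-alikes about, which are no part of the job. Leave any pink look-alike of the magnet_2 alone.

How it is judged:
By the outcome, as a careful person would: the job done as asked, in the order asked, and still so for the second after the job is handed in, with the robot touching nothing.
It also fails if it takes over 64 s, if anything falls off the work surface, if the arm or the gripper's body presses on something with over 40 N, if the wrist force passes 120 N, or if a joint passes its speed limit or range.

## Working session

There is one attempt and no reset: what is moved stays moved. The work goes in short steps, Python scripts to look and compute and a shell command to move; the robot and the scene stay as the last step left them, time stands still between calls to the robot, and variables do not carry over. Pictures are saved under pics/ and viewed, about 8 in all and at most 12, crops included, and the job is handed in when it is done.

```bash
mkdir -p pics; cat > h.py <<'E'
import numpy as np,cv2
from station import env
from scipy.spatial.transform import Rotation as Ro
def model(c):
    m=env.camera_model(c)
    if 'R' in m: return m,np.array(m['R']),np.array(m['t'])
    s=env.observe();T=np.eye(4);T[:3,:3]=Ro.from_rotvec(s['tool_rot']).as_matrix();T[:3,3]=s['ee_pos']
    W=np.linalg.inv(T@np.array(m['T_tool_cam']));return m,W[:3,:3],W[:3,3]
def p2w(c,u,v,z):
    m,R,t=model(c);a=np.array([(u-m['cx'])/m['fx'],(v-m['cy'])/m['fy']]);b=a.copy()
    for _ in range(30): b=a/(1+m['k1']*(b@b))
    d=R.T@np.array([b[0],b[1],1]);o=-R.T@t
    return o+d*(z-o[2])/d[2]
def w2p(c,X):
    m,R,t=model(c);p=R@np.array(X)+t;b=p[:2]/p[2];b=b*(1+m['k1']*(b@b));return np.array([b[0]*m['fx']+m['cx'],b[1]*m['fy']+m['cy']])
def save(c,n,crop=None,k=1):
    im=env.get_image(c)
    o=im if crop is None else im[crop[0]:crop[1],crop[2]:crop[3]]
    cv2.imwrite('pics/'+n+'.png',cv2.resize(o[:,:,::-1],None,fx=k,fy=k,interpolation=cv2.INTER_CUBIC));return im
E
python3 - <<'E'
from h import *
print(env.observe(),env.tcp_to_grasp)
a=save('top','top0')
for th,z in [('magnet_0',.01),('flux_tub',.029),('sensor_puck',.017),('adapter',.012),('tray',.002)]:
    for d in env.look_for('top',th):
        r,c=d['location'];print(th,round(d['conf'],2),round(c*560),round(r*420),p2w('top',c*560,r*420,z).round(3))
save('scene','scene0')
E
```

```text
{'time_s': 0.0, 'q': array([-1.25659859,  0.33283238, -0.06468085,  1.46094383,  0.02162254,
        1.34990022, -0.0885112 ]), 'joint_vel': array([-2.93830101e-04,  9.02690335e-05, -1.39680011e-03, -3.30986882e-04,
        1.61169290e-03,  1.10158525e-03, -1.17402601e-03]), 'joint_efforts': array([ 6.22879429e-05, -6.23263550e+01,  2.47502618e-02, -3.89905357e+01,
       -6.12646225e-02,  3.97163176e-02,  1.25103288e-04]), 'ee_pos': array([0.2064375 , 0.5895123 , 0.22177736]), 'tool_rot': array([-5.26525345e-01, -3.09701365e+00,  2.16881161e-03]), 'ft_force': array([ 0.42639587, -1.11310965, -0.06105211]), 'moment': array([-0.00997332,  0.00077559,  0.05982753]), 'finger_gap': 0.08730840213027617} 0.0187
magnet_0 0.7 204 197 [0.59  0.006 0.01 ]
magnet_0 0.56 227 124 [ 0.752 -0.047  0.01 ]
magnet_0 0.53 254 243 [ 0.488 -0.102  0.01 ]
magnet_0 0.48 257 194 [ 0.594 -0.11   0.01 ]
magnet_0 0.44 261 216 [ 0.544 -0.117  0.01 ]
flux_tub 0.67 284 118 [ 0.755 -0.173  0.029]
sensor_puck 0.79 248 300 [ 0.37  -0.087  0.017]
adapter 0.73 227 125 [ 0.75  -0.047  0.012]
tray 0.55 322 215 [ 0.546 -0.25   0.002]
```

View pics/top0.png

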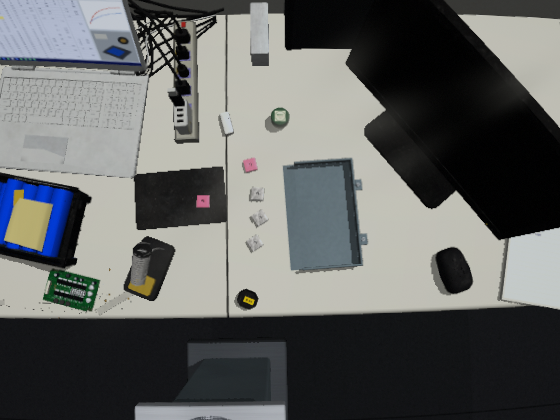

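View pics/scene0.png

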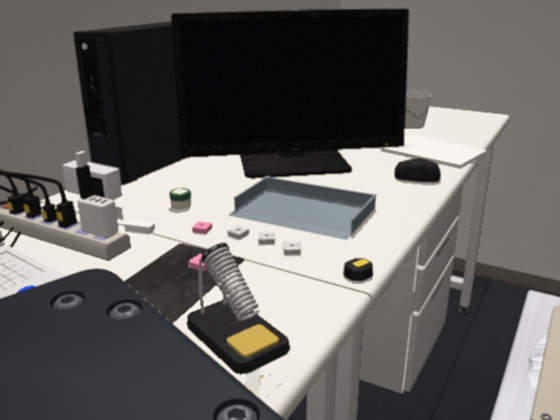

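Top view: three grey magnets sit near (257,194), (260,217) and (254,243). Pink look-alikes are at (250,165) and (204,201). The white adapter is at (227,124), the tub at (280,118), the puck at (248,300), and the tray spans columns 285–358 with its open side facing left. Next is one close crop to check the choice and get the poses.

```bash
python3 - <<'E'
from h import *
im=save('top','crop0',(150,310,215,375),4)
m,R,t=model('top');print('cam',-R.T@t)
hsv=cv2.cvtColor(im,cv2.COLOR_RGB2HSV)
g=cv2.cvtColor(im,cv2.COLOR_RGB2GRAY)
for (u,v) in [(257,194),(260,217),(254,243)]:
    print(u,v); print(g[v-10:v+11:1,u-11:u+12])
    print(p2w('top',u,v,.01).round(4))
E
```

```text
cam [ 0.44945257 -0.14499446  0.88513446]
257 194
[[190 189 190 190 190 190 191 191 191 191 192 192 192 191 192 192 191 192
  192 192 192 191 192]
 [190 189 190 190 191 191 191 191 191 190 191 191 192 192 192 192 192 192
  192 192 192 192 192]
 [190 190 190 190 191 188 168 172 191 191 191 191 191 192 192 191 192 192
  192 192 192 192 192]
 [190 191 191 190 191 186 159 168 183 185 191 193 194 189 185 180 174 189
  192 193 193 192 193]
 [190 190 190 190 188 169 163 161 164 168 179 187 190 185 176 172 167 187
  169 192 192 192 193]
 [190 190 190 185 148 137 160 155 150 158 171 181 173 172 168 165 184 189
  160 192 192 192 192]
 [190 191 190 182 114 126 158 157 153 167 174 173 159 161 166 173 187 191
  164 192 192 192 192]
 [189 190 190 181 113 120 157 160 169 174 179 153 147 162 167 180 189 188
  161 192 192 192 192]
 [190 190 190 182 115 130 153 158 175 172 135 112 119 179 172 175 185 183
  159 192 192 192 192]
 [191 191 190 182 114 132 149 155 171 172 122 132  99 161 163 174 183 185
  180 192 192 192 192]
 [190 190 186 144 115 135 146 161 177 179 159 160 119 150 157 177 191 182
  192 
[... 4457 characters left out ...]
 193 192 191 165 108 106  98 151 161 170 157 146 154 158 155 126 170
  174 192 193 193 193]
 [193 193 193 192 191 166 107 103 141 164 176 158 143 150 134 156 172 193
  192 193 193 192 192]
 [192 193 192 193 193 185 108 109 119 152 177 155 133 137 174 183 193 193
  193 193 193 193 193]
 [193 192 193 193 193 190 166 108 107 124 179 146 149 176 192 193 192 192
  193 193 193 193 193]
 [192 192 192 193 193 193 186 108 108 114 167 179 183 192 193 192 192 193
  193 193 192 193 192]
 [192 193 193 193 193 192 191 167 119 174 183 193 193 192 193 193 193 193
  193 193 193 193 193]
 [193 192 192 193 192 192 193 191 176 193 193 193 193 192 193 193 193 193
  193 193 193 193 192]]
[ 0.4878 -0.1022  0.01  ]
```

View pics/crop0.png

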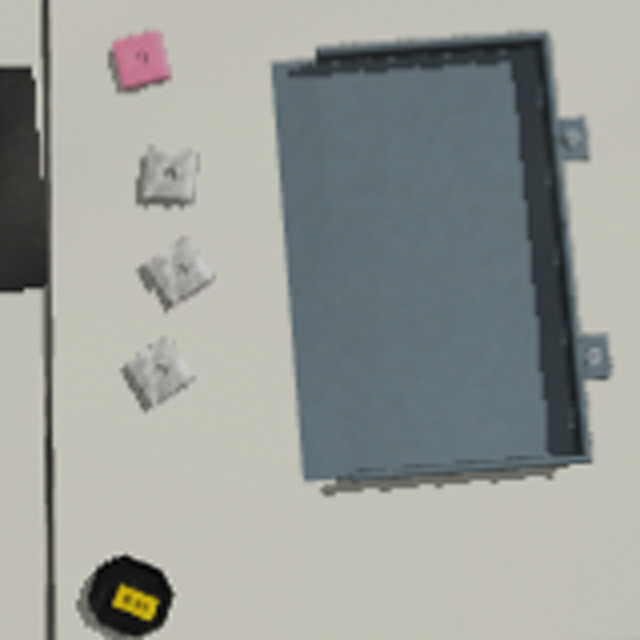

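The crop confirms the three nickel-grey magnets at (257,194), (260,218) and (254,243), with pink look-alikes excluded. The tray mouth runs from (284,166) to (291,270). Next I work out the geometry and move.

```bash
cat >> h.py <<'E'
A=p2w('top',283.75,166.25,0)[:2];B=p2w('top',291.25,270,0)[:2]
ey=(A-B)/np.linalg.norm(A-B);ex=np.array([ey[1],-ey[0]]);mouth=(A+B)/2
def tr(p): d=np.array(p)[:2]-mouth;return np.array([d@ex-.075,d@ey])   # tray coords
def un(a): return mouth+(a[0]+.075)*ex+a[1]*ey
def go(tx,ty,z):   # remaining tool-frame shift to tray-coord target
    s=env.observe();R=Ro.from_rotvec(s['tool_rot']).as_matrix()
    d=np.r_[un((tx,ty)),z]-s['ee_pos'];mx=-R[:,0]
    yaw=-(np.arctan2(ex[1],ex[0])-np.arctan2(mx[1],mx[0]))
    print('t',s['time_s'],'tcp',s['ee_pos'].round(4),'tray',tr(s['ee_pos']).round(4),'shift',(R.T@d).round(4),'yaw',round(yaw,4),'F',s['ft_force'].round(1),'gap',s['finger_gap'].round(3),'tilt',R[:,2].round(3))
E
python3 - <<'E'
from h import *
print(A,B,np.linalg.norm(A-B),ex,mouth)
for u,v in [(257,194.2),(260,217.7),(254.5,243)]: print(p2w('top',u,v,.01)[:2],tr(p2w('top',u,v,.01)))
print('pink',tr(p2w('top',250.5,165,.01)),'puck',tr(p2w('top',247,299,.017)))
go(-.17,.05,.2)
E
python3 -m crank '[{"hand":0,"linear":[-0.03,-0.027,0],"yaw":0},{"hand":0,"linear":[-0.03,-0.027,0],"yaw":0},{"hand":0,"linear":[-0.03,-0.027,0],"yaw":0},{"hand":0,"linear":[-0.03,-0.027,0],"yaw":0},{"hand":0,"linear":[-0.03,-0.027,0],"yaw":0},{"hand":0,"linear":[-0.03,-0.027,0],"yaw":0},{"hand":0,"linear":[-0.03,-0.027,0],"yaw":0},{"hand":0,"linear":[-0.03,-0.027,0],"yaw":0}]' 20
python3 -m crank '[{"hand":0,"linear":[-0.03,-0.027,0],"yaw":0},{"hand":0,"linear":[-0.03,-0.027,0],"yaw":0},{"hand":0,"linear":[-0.03,-0.027,0],"yaw":0},{"hand":0,"linear":[-0.03,-0.027,0],"yaw":0},{"hand":0,"linear":[-0.03,-0.027,0],"yaw":0},{"hand":0,"linear":[-0.03,-0.027,0],"yaw":0},{"hand":0,"linear":[-0.03,-0.027,0],"yaw":0},{"hand":0,"linear":[0,0,0],"yaw":0}]'
python3 -c "
from h import *
go(-.17,.05,.2)"
```

```text
[ 0.65559388 -0.16974842] [ 0.428853   -0.18032867] 0.22698759340722496 [ 0.04661158 -0.99891309] [ 0.54222344 -0.17503855]
[ 0.59274309 -0.11021672] [-0.13739657  0.05348619]
[ 0.54161353 -0.11584732] [-0.13415532  0.00214975]
[ 0.48775993 -0.10322603] [-0.14927309 -0.05105702]
pink [-0.1475697   0.11886669] puck [-0.17188811 -0.16663352]
time_s: 1.2
ee_pos: [0.363, 0.3012, 0.2211]
tool_rot: [-0.511, -3.098, -0.003]
ft_force: [0.6, 1.0, 0.3]
finger_gap: 0.0308
time_s: 2.0
ee_pos: [0.5072, 0.0379, 0.2224]
tool_rot: [0.521, 3.095, 0.008]
ft_force: [-1.0, -0.4, 0.2]
finger_gap: 0.0007Traceback (most recent call last):
  File "<stdin>", line 5, in <module>
  File "h.py", line 28, in go
    print('t',s['time_s'],'tcp',s['ee_pos'].round(4),'tray',tr(s['ee_pos']).round(4),'shift',(R.T@d).round(4),'yaw',round(yaw,4),'F',s['ft_force'].round(1),'gap',s['finger_gap'].round(3),'tilt',R[:,2].round(3))
                                                                                                                                                                  ^^^^^^^^^^^^^^^^^^^^^
AttributeError: 'float' object has no attribute 'round'
Traceback (most recent call last):
  File "h.py", line 28, in go
    print('t',s['time_s'],'tcp',s['ee_pos'].round(4),'tray',tr(s['ee_pos']).round(4),'shift',(R.T@d).round(4),'yaw',round(yaw,4),'F',s['ft_force'].round(1),'gap',s['finger_gap'].round(3),'tilt',R[:,2].round(3))
                                                                                                                                                                  ^^^^^^^^^^^^^^^^^^^^^
AttributeError: 'float' object has no attribute 'round'
```

```bash
sed -i "s/s\['finger_gap'\].round(3)/round(s['finger_gap'],4)/" h.py
python3 -m crank '[{"hand":0,"linear":[0,0,0.01],"yaw":0.145},{"hand":0,"linear":[0,0,0.01],"yaw":0.145},{"hand":0,"linear":[0,0,0.01],"yaw":0.145},{"hand":0,"linear":[0,0,0.01],"yaw":0.145},{"hand":0,"linear":[0,0,0.01],"yaw":0.145},{"hand":0,"linear":[0,0,0.01],"yaw":0.145},{"hand":0,"linear":[0,0,0.01],"yaw":0.145},{"hand":0,"linear":[0,0,0.01],"yaw":0.145}]'
python3 -c "
from h import *
go(-.182,.0535,.1)"
```

```text
time_s: 2.8
ee_pos: [0.5082, 0.0398, 0.1415]
tool_rot: [2.175, 2.267, 0.017]
ft_force: [-0.3, -0.6, -0.2]
finger_gap: 0.0003
t 2.8 tcp [0.5082 0.0398 0.1415] tray [-0.2912 -0.0239] shift [-0.1091  0.0777  0.0413] yaw -0.0053 F [-0.3 -0.6 -0.2] gap 0.0003 tilt [ 0.008  0.008 -1.   ]
```

```bash

python3 -m crank '[{"hand":0,"linear":[-0.018,0.013,0.005],"yaw":-0.005},{"hand":0,"linear":[-0.018,0.013,0.005],"yaw":0},{"hand":0,"linear":[-0.018,0.013,0.005],"yaw":0},{"hand":0,"linear":[-0.018,0.013,0.005],"yaw":0},{"hand":0,"linear":[-0.018,0.013,0.005],"yaw":0},{"hand":0,"linear":[-0.018,0.013,0.005],"yaw":0},{"hand":0,"linear":[0,0,0.005],"yaw":0},{"hand":0,"linear":[0,0,0],"yaw":0}]'
python3 -c "
from h import *
go(-.182,.0535,.005)
save('wrist','w0')
for d in env.look_for('wrist','magnet_0'):
    r,c=d['location'];p=p2w('wrist',c*560,r*420,.01);print(round(d['conf'],2),round(c*560),round(r*420),p.round(4),tr(p).round(4))
"
```

```text
time_s: 3.6
ee_pos: [0.5925, -0.062, 0.1029]
tool_rot: [-2.167, -2.27, -0.017]
ft_force: [-0.8, -0.5, -0.6]
finger_gap: 0.0001
t 3.6 tcp [ 0.5925 -0.062   0.1029] tray [-0.1856  0.0555] shift [-0.0046 -0.0025  0.0979] yaw -0.0002 F [-0.8 -0.5 -0.6] gap 0.0001 tilt [ 0.005  0.011 -1.   ]
0.91 269 130 [0.5851 0.0053 0.01  ] [-0.2531  0.0513]
0.86 149 250 [ 0.4895 -0.0958  0.01  ] [-0.1566 -0.0489]
0.72 357 244 [ 0.6613 -0.0821  0.01  ] [-0.1622  0.1233]
```

View pics/w0.png

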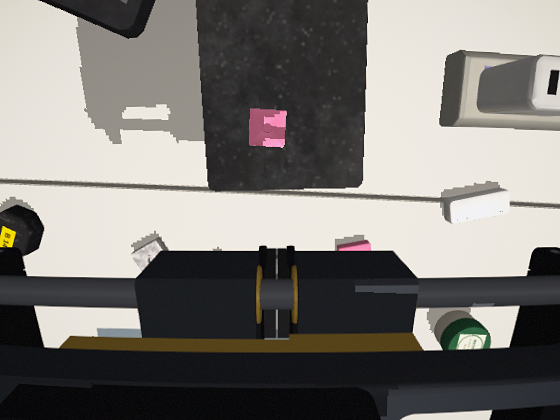

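The wrist camera looks backward: pink is on the mat at (269,130), magnet_2 is at (149,250) and the tub at (467,335). Sideways positions agree with the top view. I descend behind magnet_0 and push.

```bash

python3 -m crank '[{"hand":0,"linear":[0.001,-0.0005,0.014],"yaw":0},{"hand":0,"linear":[0.001,-0.0005,0.014],"yaw":0},{"hand":0,"linear":[0,-0.0005,0.014],"yaw":0},{"hand":0,"linear":[0,-0.0005,0.014],"yaw":0},{"hand":0,"linear":[0,0,0.014],"yaw":0},{"hand":0,"linear":[0,0,0.014],"yaw":0},{"hand":0,"linear":[0,0,0.012],"yaw":0},{"hand":0,"linear":[0,0,0],"yaw":0}]'
python3 -c "
from h import *
go(-.055,.0535,.005)
save('top','t1',(150,310,195,375),4)
"
```

```text
time_s: 4.5
ee_pos: [0.5905, -0.055, 0.0004]
tool_rot: [-2.161, -2.273, -0.022]
ft_force: [-8.7, 1.6, 24.1]
finger_gap: 0.0006
t 4.5 tcp [ 5.905e-01 -5.500e-02  4.000e-04] tray [-0.1927  0.0538] shift [-0.1376 -0.0008 -0.0064] yaw 0.0039 F [-8.7  1.6 24.1] gap 0.0006 tilt [ 0.007  0.014 -1.   ]
```

View pics/t1.png

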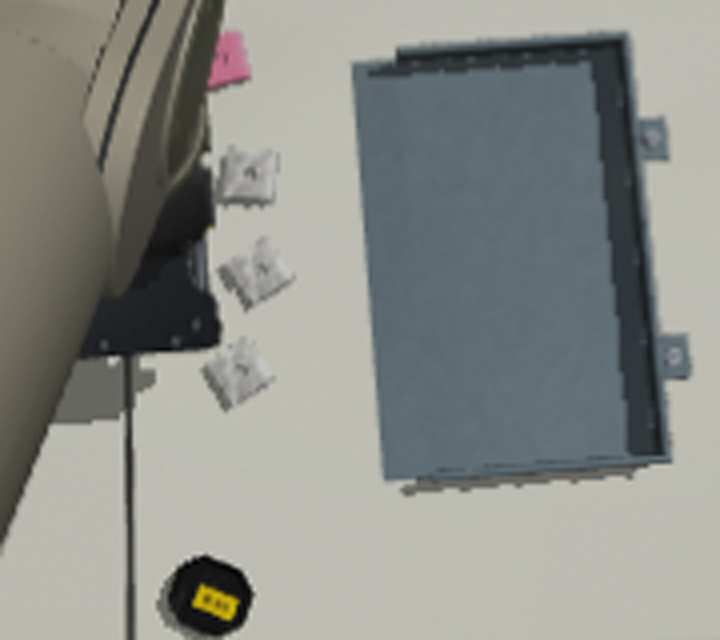

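The finger touched the desk (24 N, below limits); nothing moved. I raise 6 mm, then push gently.

```bash

python3 -m crank '[{"hand":0,"linear":[0,0,-0.003],"yaw":0},{"hand":0,"linear":[0,0,-0.003],"yaw":0},{"hand":0,"linear":[0,0,0],"yaw":0},{"hand":0,"linear":[-0.008,0,0],"yaw":0},{"hand":0,"linear":[-0.008,0,0],"yaw":0},{"hand":0,"linear":[-0.008,0,0],"yaw":0},{"hand":0,"linear":[-0.008,0,0],"yaw":0},{"hand":0,"linear":[0,0,0],"yaw":0}]'
python3 -c "
from h import *
go(-.055,.0535,.005)
"
```

```text
time_s: 5.35
ee_pos: [0.592, -0.0914, 0.0048]
tool_rot: [-2.164, -2.272, -0.021]
ft_force: [0.6, 0.0, 0.6]
finger_gap: 0.0003
t 5.35 tcp [ 0.592  -0.0914  0.0048] tray [-0.1562  0.0536] shift [-0.1012 -0.0003 -0.0014] yaw 0.0024 F [0.6 0.  0.6] gap 0.0003 tilt [ 0.006  0.012 -1.   ]
```

```bash

python3 -m crank '[{"hand":0,"linear":[-0.008,0,-0.0002],"yaw":0},{"hand":0,"linear":[-0.008,0,-0.0002],"yaw":0},{"hand":0,"linear":[-0.008,0,-0.0002],"yaw":0},{"hand":0,"linear":[-0.008,0,-0.0002],"yaw":0},{"hand":0,"linear":[-0.008,0,-0.0002],"yaw":0},{"hand":0,"linear":[-0.008,0,-0.0002],"yaw":0},{"hand":0,"linear":[-0.008,0,-0.0002],"yaw":0},{"hand":0,"linear":[0,0,0],"yaw":0}]'
python3 -c "
from h import *
go(-.04,.0535,.005)
save('top','t2',(150,310,195,375),4)
"
```

```text
time_s: 6.15
ee_pos: [0.5948, -0.153, 0.0055]
tool_rot: [-2.164, -2.271, -0.021]
ft_force: [0.3, -0.0, -0.2]
finger_gap: 0.0002
t 6.15 tcp [ 0.5948 -0.153   0.0055] tray [-0.0946  0.0535] shift [-0.0546 -0.0001 -0.0002] yaw 0.0017 F [ 0.3 -0.  -0.2] gap 0.0002 tilt [ 0.006  0.012 -1.   ]
```

View pics/t2.png

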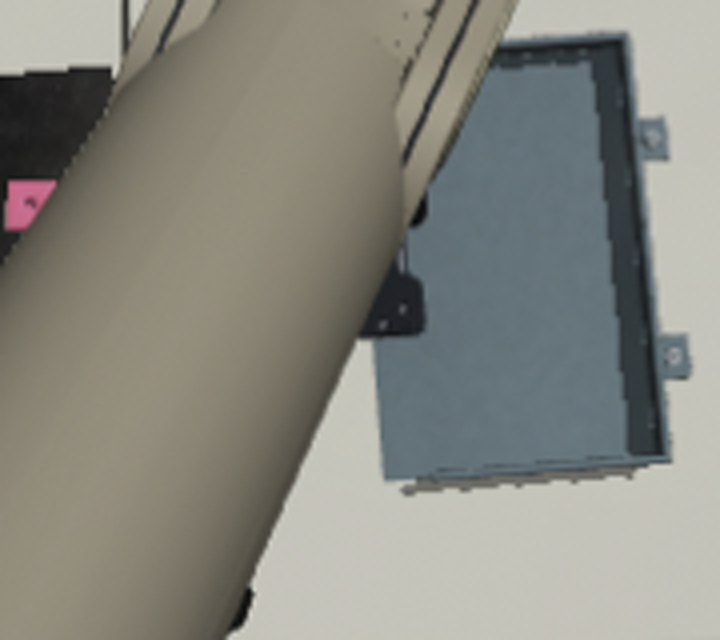

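The arm hides the magnet from the top camera. I finish the push, back off, lift, and shift to magnet_1's lane.

```bash

python3 -m crank '[{"hand":0,"linear":[-0.008,0,-0.0001],"yaw":0},{"hand":0,"linear":[-0.008,0,-0.0001],"yaw":0},{"hand":0,"linear":[-0.008,0,-0.0001],"yaw":0},{"hand":0,"linear":[-0.008,0,-0.0001],"yaw":0},{"hand":0,"linear":[-0.008,0,-0.0001],"yaw":0},{"hand":0,"linear":[-0.008,0,-0.0001],"yaw":0},{"hand":0,"linear":[-0.005,0,0],"yaw":0},{"hand":0,"linear":[0,0,0],"yaw":0}]'
python3 -m crank '[{"hand":0,"linear":[0.01,0,0],"yaw":0},{"hand":0,"linear":[0.01,0,-0.01],"yaw":0},{"hand":0,"linear":[0.015,0,-0.02],"yaw":0},{"hand":0,"linear":[0.02,-0.01,-0.02],"yaw":0},{"hand":0,"linear":[0.02,-0.01,0],"yaw":0},{"hand":0,"linear":[0.02,-0.01,0],"yaw":0},{"hand":0,"linear":[0.02,-0.01,0],"yaw":0},{"hand":0,"linear":[0.02,-0.01,0],"yaw":0}]'
python3 -c "
from h import *
go(-.187,.002,.006)"
```

```text
time_s: 7.0
ee_pos: [0.5978, -0.2093, 0.0052]
tool_rot: [-2.163, -2.272, -0.021]
ft_force: [0.4, 0.1, 0.7]
finger_gap: 0.0004
time_s: 7.8
ee_pos: [0.54, -0.0662, 0.0627]
tool_rot: [-2.158, -2.277, -0.027]
ft_force: [0.3, 0.9, 0.3]
finger_gap: 0.0006
t 7.8 tcp [ 0.54   -0.0662  0.0627] tray [-0.1839  0.0028] shift [ 0.0023 -0.0014  0.0567] yaw 0.007 F [0.3 0.9 0.3] gap 0.0006 tilt [ 0.009  0.015 -1.   ]
```

```bash

python3 -m crank '[{"hand":0,"linear":[0.002,-0.001,0.011],"yaw":0.004},{"hand":0,"linear":[0.002,0,0.011],"yaw":0.003},{"hand":0,"linear":[0,0,0.011],"yaw":0},{"hand":0,"linear":[0,0,0.008],"yaw":0},{"hand":0,"linear":[0,0,0.005],"yaw":0},{"hand":0,"linear":[0,0,0.004],"yaw":0},{"hand":0,"linear":[0,0,0.002],"yaw":0},{"hand":0,"linear":[0,0,0],"yaw":0}]'
python3 -c "
from h import *
go(-.043,.002,.005)
save('top','t3',(150,310,195,375),4)
for d in env.look_for('top','magnet_0'):
    r,c=d['location'];p=p2w('top',c*560,r*420,.012);print(round(d['conf'],2),round(c*560),round(r*420),tr(p).round(4))
"
```

```text
time_s: 8.6
ee_pos: [0.5391, -0.0577, 0.0075]
tool_rot: [-2.162, -2.273, -0.029]
ft_force: [-0.7, 0.1, 0.1]
finger_gap: 0.0005
t 8.6 tcp [ 0.5391 -0.0577  0.0075] tray [-0.1923  0.0024] shift [-1.493e-01 -9.000e-04  1.000e-04] yaw 0.0037 F [-0.7  0.1  0.1] gap 0.0005 tilt [ 0.009  0.017 -1.   ]
0.66 255 241 [-0.1478 -0.0464]
0.59 260 217 [-0.1337  0.004 ]
0.49 314 189 [-0.0142  0.0558]
```

View pics/t3.png

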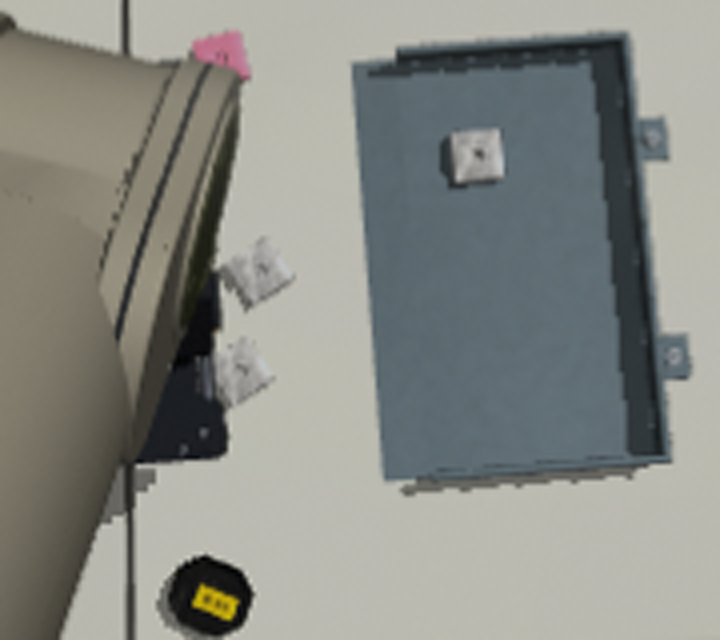

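magnet_0 lies flat in the tray at crop (477,155), well past the lip line at about column 405. Now I push magnet_1.

```bash

python3 -m crank '[{"hand":0,"linear":[-0.008,0,0],"yaw":0.003},{"hand":0,"linear":[-0.008,0,0],"yaw":0},{"hand":0,"linear":[-0.007,0,0],"yaw":0},{"hand":0,"linear":[-0.007,0,0],"yaw":0},{"hand":0,"linear":[-0.007,0,0],"yaw":0},{"hand":0,"linear":[-0.007,0,0],"yaw":0},{"hand":0,"linear":[-0.007,0,0],"yaw":0},{"hand":0,"linear":[-0.007,0,0],"yaw":0}]'
python3 -m crank '[{"hand":0,"linear":[-0.007,0,0],"yaw":0},{"hand":0,"linear":[-0.007,0,0],"yaw":0},{"hand":0,"linear":[-0.007,0,0],"yaw":0},{"hand":0,"linear":[-0.007,0,0],"yaw":0},{"hand":0,"linear":[-0.007,0,0],"yaw":0},{"hand":0,"linear":[-0.007,0,0],"yaw":0},{"hand":0,"linear":[-0.007,0,0],"yaw":0},{"hand":0,"linear":[0,0,0],"yaw":0}]'
python3 -c "
from h import *
go(-.043,.002,.005)"
```

```text
time_s: 9.5
ee_pos: [0.5431, -0.1207, 0.0081]
tool_rot: [-2.166, -2.271, -0.032]
ft_force: [0.7, 1.0, 0.0]
finger_gap: 0.0003
time_s: 10.3
ee_pos: [0.5454, -0.1753, 0.0071]
tool_rot: [-2.168, -2.27, -0.032]
ft_force: [0.1, -0.4, -0.4]
finger_gap: 0.0006
t 10.3 tcp [ 0.5454 -0.1753  0.0071] tray [-0.0746  0.0032] shift [-0.0316 -0.0012  0.0016] yaw -0.0006 F [ 0.1 -0.4 -0.4] gap 0.0006 tilt [ 0.012  0.017 -1.   ]
```

```bash

python3 -m crank '[{"hand":0,"linear":[-0.006,0,0.0003],"yaw":0},{"hand":0,"linear":[-0.006,0,0.0003],"yaw":0},{"hand":0,"linear":[-0.006,0,0],"yaw":0},{"hand":0,"linear":[-0.006,0,0],"yaw":0},{"hand":0,"linear":[-0.006,0,0],"yaw":0},{"hand":0,"linear":[-0.003,0,0],"yaw":0},{"hand":0,"linear":[0,0,0],"yaw":0},{"hand":0,"linear":[0.01,0,0],"yaw":0}]'
python3 -m crank '[{"hand":0,"linear":[0.01,0,-0.01],"yaw":0},{"hand":0,"linear":[0.015,0,-0.02],"yaw":0},{"hand":0,"linear":[0.02,-0.009,-0.02],"yaw":0},{"hand":0,"linear":[0.02,-0.009,0],"yaw":0},{"hand":0,"linear":[0.02,-0.009,0],"yaw":0},{"hand":0,"linear":[0.02,-0.009,0],"yaw":0},{"hand":0,"linear":[0.02,-0.008,0],"yaw":0},{"hand":0,"linear":[0.01,-0.008,0],"yaw":0}]'
python3 -c "
from h import *
go(-.203,-.049,.006)
save('top','t4',(150,310,195,375),4)
for d in env.look_for('top','magnet_0'):
    r,c=d['location'];p=p2w('top',c*560,r*420,.012);print(round(d['conf'],2),round(c*560),round(r*420),tr(p).round(4))
"
```

```text
time_s: 11.1
ee_pos: [0.5464, -0.2022, 0.006]
tool_rot: [-2.17, -2.268, -0.031]
ft_force: [0.6, 0.4, -0.9]
finger_gap: 0.0004
time_s: 11.9
ee_pos: [0.4864, -0.0561, 0.0641]
tool_rot: [-2.161, -2.276, -0.039]
ft_force: [0.2, -0.7, 0.5]
finger_gap: 0.0004
t 11.9 tcp [ 0.4864 -0.0561  0.0641] tray [-0.1964 -0.0502] shift [0.0055 0.0003 0.0582] yaw 0.0055 F [ 0.2 -0.7  0.5] gap 0.0004 tilt [ 0.015  0.02  -1.   ]
0.57 315 217 [-0.0168 -0.0054]
0.44 255 243 [-0.1483 -0.0514]
0.44 253 164 [-0.1415  0.1205]
```

View pics/t4.png

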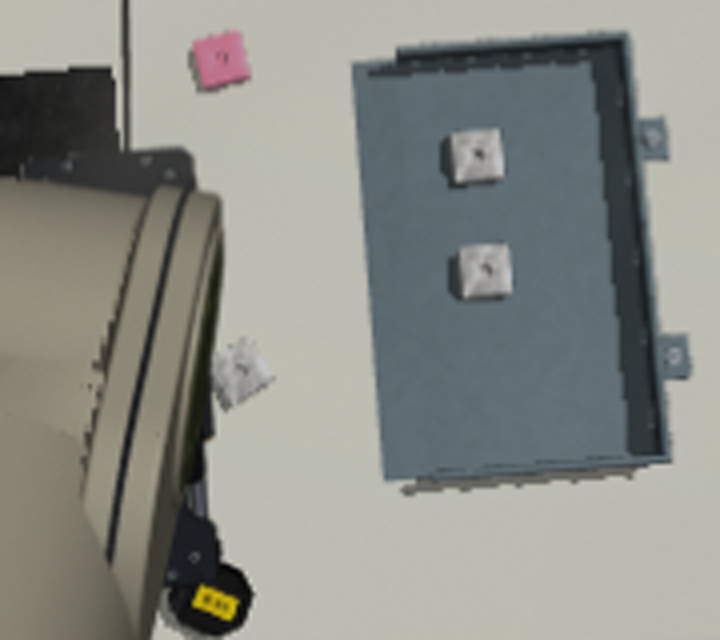

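magnet_1 is in the tray at crop (486,271), also well past the lip. The gripper passes above the puck, so I do magnet_2 next.

```bash

python3 -m crank '[{"hand":0,"linear":[0.002,0,0.011],"yaw":0.003},{"hand":0,"linear":[0.001,0,0.011],"yaw":0.002},{"hand":0,"linear":[0,0,0.011],"yaw":0},{"hand":0,"linear":[0,0,0.009],"yaw":0},{"hand":0,"linear":[0,0,0.006],"yaw":0},{"hand":0,"linear":[0,0,0.004],"yaw":0},{"hand":0,"linear":[0,0,0.002],"yaw":0},{"hand":0,"linear":[0,0,0],"yaw":0}]'
python3 -c "
from h import *
go(-.043,-.05,.006)"
```

```text
time_s: 12.8
ee_pos: [0.4873, -0.0538, 0.0047]
tool_rot: [-2.169, -2.269, -0.036]
ft_force: [-0.3, -0.5, 0.7]
finger_gap: 0.0005
t 12.8 tcp [ 0.4873 -0.0538  0.0047] tray [-0.1987 -0.0493] shift [-0.1556 -0.0005 -0.0041] yaw -0.0015 F [-0.3 -0.5  0.7] gap 0.0005 tilt [ 0.014  0.019 -1.   ]
```

```bash

python3 -m crank '[{"hand":0,"linear":[-0.008,0,-0.0005],"yaw":0},{"hand":0,"linear":[-0.008,0,-0.0003],"yaw":0},{"hand":0,"linear":[-0.007,0,-0.0002],"yaw":0},{"hand":0,"linear":[-0.007,0,-0.0002],"yaw":0},{"hand":0,"linear":[-0.007,0,-0.0002],"yaw":0},{"hand":0,"linear":[-0.007,0,-0.0002],"yaw":0},{"hand":0,"linear":[-0.007,0,-0.0002],"yaw":0},{"hand":0,"linear":[-0.007,0,-0.0002],"yaw":0}]'
python3 -m crank '[{"hand":0,"linear":[-0.007,0,-0.0002],"yaw":0},{"hand":0,"linear":[-0.007,0,-0.0002],"yaw":0},{"hand":0,"linear":[-0.007,0,-0.0002],"yaw":0},{"hand":0,"linear":[-0.007,0,-0.0002],"yaw":0},{"hand":0,"linear":[-0.007,0,-0.0002],"yaw":0},{"hand":0,"linear":[-0.007,0,-0.0002],"yaw":0},{"hand":0,"linear":[-0.007,0,-0.0002],"yaw":0},{"hand":0,"linear":[0,0,0],"yaw":0}]'
python3 -c "
from h import *
go(-.043,-.05,.006)"
```

```text
time_s: 13.6
ee_pos: [0.491, -0.117, 0.0071]
tool_rot: [-2.17, -2.27, -0.039]
ft_force: [0.2, 0.2, 0.2]
finger_gap: 0.0006
time_s: 14.4
ee_pos: [0.4932, -0.1716, 0.0076]
tool_rot: [-2.172, -2.269, -0.039]
ft_force: [0.5, -0.1, 0.1]
finger_gap: 0.0005
t 14.4 tcp [ 0.4932 -0.1716  0.0076] tray [-0.0808 -0.0488] shift [-0.0378 -0.0011  0.0009] yaw -0.0027 F [ 0.5 -0.1  0.1] gap 0.0005 tilt [ 0.016  0.018 -1.   ]
```

Finish the push, then retreat, lift, and move back clear of the tray.

```bash

python3 -m crank '[{"hand":0,"linear":[-0.007,0,0],"yaw":0},{"hand":0,"linear":[-0.007,0,0],"yaw":0},{"hand":0,"linear":[-0.007,0,0],"yaw":0},{"hand":0,"linear":[-0.007,0,0],"yaw":0},{"hand":0,"linear":[-0.006,0,0],"yaw":0},{"hand":0,"linear":[-0.004,0,0],"yaw":0},{"hand":0,"linear":[0,0,0],"yaw":0},{"hand":0,"linear":[0.01,0,0],"yaw":0}]'
python3 -m crank '[{"hand":0,"linear":[0.01,0,-0.015],"yaw":0},{"hand":0,"linear":[0.02,0,-0.025],"yaw":0},{"hand":0,"linear":[0.03,0.005,-0.025],"yaw":0},{"hand":0,"linear":[0.03,0.005,-0.025],"yaw":0},{"hand":0,"linear":[0.03,0.005,-0.025],"yaw":0},{"hand":0,"linear":[0.03,0.005,-0.025],"yaw":0},{"hand":0,"linear":[0.03,0.005,0],"yaw":0},{"hand":0,"linear":[0.03,0.005,0],"yaw":0}]'
python3 -m crank '[{"hand":0,"linear":[0.03,0,0],"yaw":0},{"hand":0,"linear":[0.03,0,0],"yaw":0},{"hand":0,"linear":[0.03,0,0],"yaw":0},{"hand":0,"linear":[0.03,0,0],"yaw":0},{"hand":0,"linear":[0.02,0,0],"yaw":0},{"hand":0,"linear":[0,0,0],"yaw":0},{"hand":0,"linear":[0,0,0],"yaw":0},{"hand":0,"linear":[0,0,0],"yaw":0}]'
python3 -c "
from h import *
save('top','t5',(90,310,195,375),3)
for th,z in [('magnet_0',.012),('flux_tub',.029),('sensor_puck',.017),('adapter',.012)]:
  for d in env.look_for('top',th):
    r,c=d['location'];p=p2w('top',c*560,r*420,z);print(th,round(d['conf'],2),round(c*560),round(r*420),tr(p).round(4))
"
```

```text
time_s: 15.2
ee_pos: [0.4944, -0.2038, 0.007]
tool_rot: [-2.174, -2.267, -0.038]
ft_force: [-0.2, 0.9, 0.0]
finger_gap: 0.0001
time_s: 16.0
ee_pos: [0.5107, 0.0177, 0.1562]
tool_rot: [-2.172, -2.264, -0.039]
ft_force: [-0.8, 0.2, -1.3]
finger_gap: 0.0005
time_s: 16.8
ee_pos: [0.4988, 0.1747, 0.1597]
tool_rot: [-2.154, -2.278, -0.043]
ft_force: [0.0, 0.3, -0.3]
finger_gap: 0.0004
magnet_0 0.71 252 166 [-0.1445  0.1168]
magnet_0 0.65 205 198 [-0.2489  0.0519]
magnet_0 0.62 316 242 [-0.0183 -0.058 ]
magnet_0 0.52 313 189 [-0.0163  0.057 ]
flux_tub 0.55 281 117 [-0.0751  0.2159]
sensor_puck 0.64 246 299 [-0.1747 -0.166 ]
adapter 0.57 228 122 [-0.1911  0.2205]
```

View pics/t5.png

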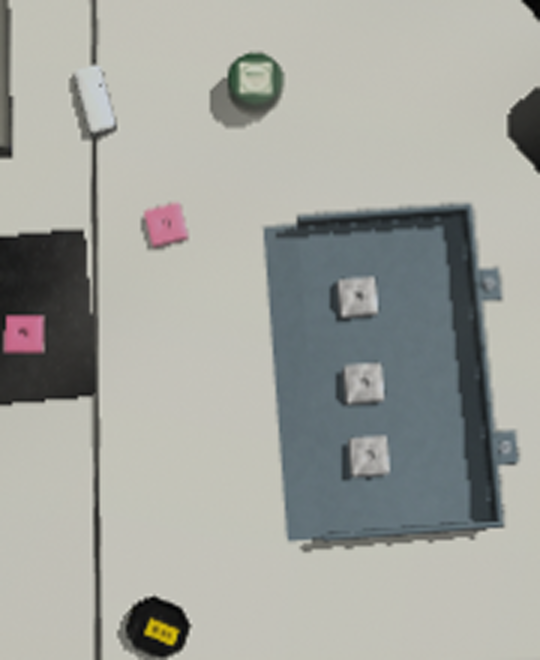

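All three magnets lie flat in the tray, at crop (358,296), (364,383) and (370,456). Their near edges are about 18 mm past the lip. The tub, puck, adapter and both pink pieces have not moved, and the arm is clear.

```bash
python3 -c "
from station import env
print(env.close_job())"
```

```text
the job is handed in; nothing more can be done
None
```

I swept the three grey magnets one at a time with closed fingers through the tray's open side, and handed the job in at about 17 s of the 64 s allowed.

**Magnets:** the last top view shows all three lying flat on the floor. Their centres are at about x = -14 to -18 mm in the tray frame, so their near edges are about 18 mm past the end of the lip. The final detector run reported only two of the three. The middle one I confirmed in the picture and from the run before, at x = -17 mm.

**Other objects:** the tub, puck, adapter and both pink look-alikes were where they started, within detector noise of a few mm.

**Checks that disagreed or went wrong:**
- On the first descent the fingers went lower than commanded and touched the desk at about 24 N, below the 40 N limit. Nothing moved, and I raised them before pushing.
- Early wrist-camera estimates, with the objects partly hidden by the gripper, were 7 to 15 mm off the top camera along the push direction. I relied on the top camera and left extra clearance.

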